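Feed a bearing block through the gravity flap of a parts chute

ROBOT

A 7-joint arm with a two-finger parallel gripper is mounted at the origin on the work surface; the furniture and walls round the work are solid. World frame = base frame: x ahead of the robot, y to its left, z up, the work surface at z = 0. Lengths are in m, angles in rad, forces in N, time in s.
With the tool pointing down it reaches from about 0.425 to 0.875 m from the base axis. Payload 4.7 kg.
Tool frame: the origin (TCP) lies midway between the tips of the shut fingers; the grasp point (between the pads) lies 19 mm behind it; z points along the fingers, y is the direction in which the jaws open and shut (so a half turn about z gives the same grasp; the last joint's range is limited). The gripper opens to 85 mm and grips with 20 to 120 N. Pads are 22 mm wide; open, the fingers measure 114 mm over their backs; the gripper's body (76 mm by 85 mm) begins 54 mm behind the grasp point. The pads swing forward as they close: fully open they stand 13 mm farther back than shut.
Start: joints at [-1.121, 0.321, -0.07, 1.45, 0.023, 1.371, -0.057], TCP at [0.274, 0.589, 0.231] pointing down, gripper open.
Joint ranges: [-2.86, 2.86], [-0.3, 2.09], [-1.38, 1.24], [0.06, 2.45], [-1.56, 4.7], [0.09, 2.05], [-2.69, 2.69]. Speed limits (rad/s): [2.57, 2.57, 3.14, 3.14, 3.14, 3.14, 3.14].

INTERFACE

Orientations are given as a 3x3 rotation matrix whose columns are the frame's x, y, z axes.
In Python, from cell import sensors, optics, r gives the robot as it stands.
- The arm moves only by the tool arm_command, never from a script. Its argument "motion" is a list of rows, each an object with "hand": the opening, from 0 (shut) to 1 (fully open); "travel": the shift along the tool's x, y, z in mm, a list of three; "spin": the turn about the tool's z in degrees. A call has exactly 5 rows; each row shifts and turns the commanded pose from where the row before left it, along the tool's axes as they then stand; what a row does not reach is not made up. A row lasts 1/12 s, in which the tool goes at most 41.7 mm and 7.16 degrees, less where a joint would pass 70% of its speed; a pose out of reach is approached as far as the arm can. A call with a gripper value outside its range is refused whole. The fingers move at their own pace and stop on an object; "newtons" is the grip in N (left out, the last holds). Time passes only in rows, so rows that do not move let the fingers close, or fill a call up. It gives the time, the measured TCP pose, the force and the opening at its end, in the units of the state.
- sensors.get_obs(): the state, without advancing time (a new reading comes with each control period).
- optics.snapshot(name): name is "side" or "top" or "wrist"; returns the picture (480x640x3 uint8, red, green, blue); there is no depth.
- optics.camera_info(name): a dict with "intrinsics" (3x3 intrinsics, pixels), "R" (3x3) and "t" (3): a world point X has camera coordinates R X + t. Camera axes: x right, y down, z forward; pixel columns grow to the right and rows downward; lengths in m; the calibration is good to about 2 mm. A picture is of the moment at which its call begins: read the wrist's pose just before it. camera_info takes no time and is no camera call; for the wrist camera it gives the pose at the moment of the call.
- r.sign_off(): hands the job in, once; it reports no verdict.
The state is a dict: "time": time; "joint_positions": joint angles; "dq": joint speeds; "joint_torque": joint torques, N m; "tcp_pos": TCP position; "ee_rot": TCP orientation; "force": force on the tool from outside, world axes, zero at the start; "wrist_torque": the same for the moment, N m; "opening": finger opening in m.
Only numpy, scipy, OpenCV 4.12 (cv2) and the standard library are available. Lean on these libraries where they do the work, as an engineer would, in place of code of your own. Each camera call takes 0.05 s, during which the arm holds its last target.

TASK

Feed the rectangular drilled metal block into the parts chute without picking it up: with the fingertips slide it across the raised deck to the mouth and push it in under the hanging flap, which it swings open, until it drops down the slide into the tray behind. Then draw the hand back so that the flap falls fully shut. Do not lift the block, and leave the tape roll that lies on the deck, and the marker and stamp on the bench, where they are.

Things in the scene. Friction and masses are not known exactly. Their poses are not given: they have to be found in the camera images.
- chute: Fixed grey parts chute with a bare metal deck, 343 mm long, 300 wide. Origin at bench level on the centre line of its lane; x runs along the lane from the deck through the mouth to the tray, y left, z up. Level deck, top at z 100 mm: first a wide apron, x -150 to -10, y -150 to 150 mm, without rims, so fingers may pass its edges; then the lane, which runs on level below the flap.
- mouth (a point): Middle of the lane's entrance at deck height, chute x = -10 mm. From here to x = 66 mm the lane, 92 mm wide, runs between two upright cheeks 5 mm thick, tops 59 mm over the deck, with nothing over it before the hinge rod. Two lead-in strips 18 mm high slant from the cheeks outward to x = -33, y = 73 and -73 mm.
- deck_end (a point): Middle of the deck's far edge, chute x = 45 mm, z = 100 mm. Behind it a polished slide falls steeply to the tray. A block pushed along the lane tips over this edge and slides down by itself once its centre has passed it; its tail is then only about 13 mm past chute x = 0, just behind the shut flap's edge.
- tray_floor (a point): Middle of the tray floor, chute x = 140 mm, 8 mm over the bench. The floor runs from x = 98 to 188 mm, 92 mm wide, with walls 70 mm high at sides and end.
- flap (a joint): Gravity flap: dark plate 84 mm wide on a level rod between the cheeks (axis at chute x 40, z 155 mm; rod top z 160), with a round closing weight 37 mm behind the rod that rises as it opens and lets it fall shut. Rad: 0 = shut, leaning toward the deck, lower edge at x 10, z 112 mm (12 mm over the deck); grows to 1.7 as the edge is pushed in toward the tray; under 1 N opens it.
- flap_edge (a point): Middle of the flap's lower edge, 53 mm from its hinge axis.
- block_center (a point): Centre of the loose block to be fed: bare aluminium, 64 mm long (its x), 44 wide (its y), 22 high, 0.1 to 0.21 kg, a ringed bore in the top and four small corner holes. It starts flat on the apron, left or right of the lane, lengthwise to the lane within 0.35 rad. The point lies 11 mm above its underside.
- tape_roll: Loose roll of tape lying flat on the apron, on the other side of the lane from the block; 72 mm across, 18 mm high; origin at the middle of its underside. To be left alone.
- marker: Loose felt marker lying on the bench, 136 mm long (x), 18 mm thick. To be left alone.
- stamp: Loose turned wooden stamp standing on the bench, 27 mm across, 63 mm high; origin at the middle of its underside. To be left alone.
Mind the look-alikes: they are no part of the job. Of the things shaped like the part that bears block_center, the aluminium one is meant.

How it is judged:
On the way:
1. the block, in the lane, has pushed the flap open (value of joint flap above 0.5 rad and x of block_center in the frame of chute between -0.03 and 0.09 m and z of block_center in the frame of chute above 0.07 m), for 0.1 s.
At the end, for the whole second after the job is handed in: The block rests down in the tray between its walls (its centre 70 to 190 mm along the chute, within 50 mm of the centre line, lower than 60 mm over the bench), the flap is shut to within 0.08 rad, the tape roll is within 25 mm and marker and stamp within 30 mm of where they lay (x of block_center in the frame of chute between 0.07 and 0.19 m and y of block_center in the frame of chute between -0.05 and 0.05 m and z of block_center in the frame of chute below 0.06 m and value of joint flap below 0.08 rad and linear speed of block below 0.02 m/s and distance of tape_roll from where it was at the start of the episode below 0.025 m and distance of each of marker, stamp from where it was at the start of the episode below 0.03 m); the robot touches nothing.
It fails at once if the block is lifted off the deck (centre more than 7 mm above where it lies on the deck) (height (world z) of block_center above 0.118 m).
It fails at once if the tape roll is pushed away (more than 25 mm) or lifted (distance of tape_roll from where it was at the start of the episode above 0.025 m).
It fails at once if the marker is disturbed (more than 30 mm) (distance of marker from where it was at the start of the episode above 0.03 m).
It fails at once if the stamp is disturbed (more than 30 mm) (distance of stamp from where it was at the start of the episode above 0.03 m).
It also fails if it takes over 58 s, if anything falls off the work surface, if the arm or the gripper's body presses on something with over 40 N, if the wrist force passes 120 N, or if a joint passes its speed limit or range.

## Working session

There is one attempt and no reset: what is moved stays moved. The work goes in short steps, Python scripts to look and compute and a tool call to move; the robot and the scene stay as the last step left them, time stands still between calls to the robot, and variables do not carry over. Pictures are saved under pics/ and viewed, and the job is handed in when it is done.

Besides the shell and the picture viewer there is one more tool, called after "Emit:" as name(argument=value, ...) on one line, values as JSON. arm_command: Moves the arm, as the interface text tells. Its arguments: {"type":"object","properties":{"motion":{"type":"array"},"newtons":{"type":"number"}},"required":["motion"]}

```bash
mkdir -p pics; ls; python3 - <<'E'
from cell import sensors, optics, r
import cv2
o=sensors.get_obs(); print(o)
for n in ["side","top","wrist"]:
    ci=optics.camera_info(n); print(n,ci)
    im=optics.snapshot(n); cv2.imwrite(f"pics/{n}0.png",im[:,:,::-1])
E
```

```text
pics
{'time': 0.0, 'joint_positions': array([-1.12089414,  0.32179118, -0.0700818 ,  1.45169902,  0.02259695,
        1.37080754, -0.05689009]), 'dq': array([ 0.00137203,  0.00197344,  0.00054788, -0.00041708,  0.00132841,
        0.00100829, -0.00096059]), 'joint_torque': array([-4.91450955e-04, -4.93575561e+01, -3.82826105e-01, -3.14329970e+01,
        1.28885958e-02,  1.11895447e-02, -1.25630748e-05]), 'tcp_pos': array([0.27420219, 0.58872349, 0.2302321 ]), 'ee_rot': array([[-9.06547616e-01,  4.22102954e-01, -7.19100816e-04],
       [ 4.22103555e-01,  9.06545877e-01, -1.77831799e-03],
       [-9.87353950e-05, -1.91566494e-03, -9.99998160e-01]]), 'force': array([ 0.12841449, -0.06154478,  0.44411893]), 'wrist_torque': array([ 6.08397515e-02,  2.16497380e-02, -8.15216249e-05]), 'opening': 0.085638227655992}
side {'intrinsics': array([[447.31291038,   0.        , 326.26875269],
       [  0.        , 447.31291038, 241.2066074 ],
       [  0.        ,   0.        ,   1.        ]]), 'R': array([[ 0.83905703, -0.54377067, -0.01722661],
       [-0.27872293, -0.40245502, -0.87197677],
    
[... 192 characters left out ...]
59.79845574, 236.6303525 ],
       [  0.        ,   0.        ,   1.        ]]), 'R': array([[-7.95602137e-05, -9.99910378e-01, -1.33876790e-02],
       [-9.87345488e-01,  2.20161789e-03, -1.58568722e-01],
       [ 1.58583985e-01,  1.32056487e-02, -9.87257175e-01]]), 't': array([-0.17672266,  0.5763561 ,  0.99553547])}
wrist {'intrinsics': array([[353.46922773,   0.        , 325.22661356],
       [  0.        , 353.46922773, 245.13452773],
       [  0.        ,   0.        ,   1.        ]]), 'R': array([[ 0.42337675,  0.90595069, -0.00234004],
       [ 0.86050764, -0.40132941,  0.31378543],
       [ 0.283335  , -0.13486308, -0.94949104]]), 't': array([-0.64934509, -0.04010258,  0.38090394])}
```

View pics/top0.png

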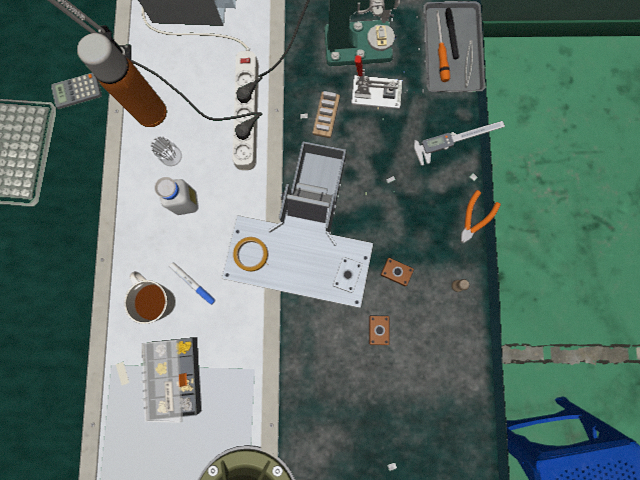

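View pics/side0.png

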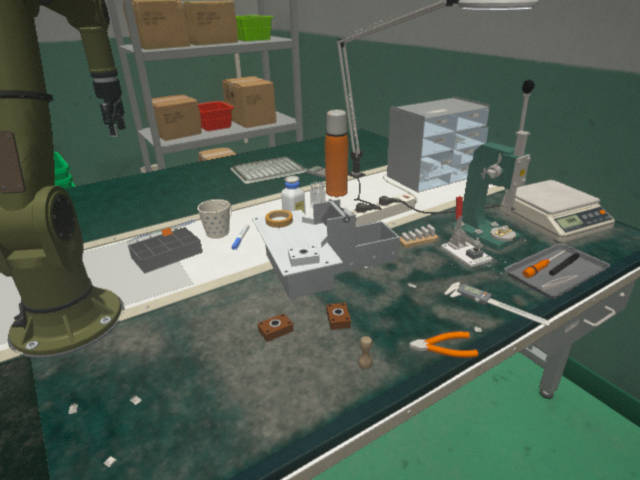

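View pics/wrist0.png

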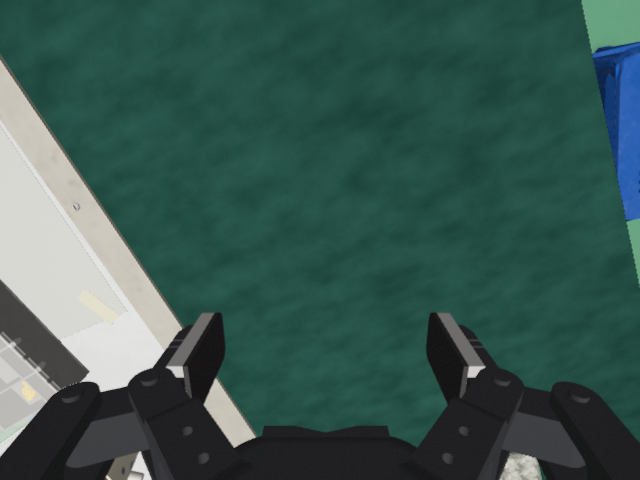

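The top view shows the apron, with corners near (235,215), (372,242), (361,306) and (223,279). The aluminium block is at (348,274), the tape roll at (251,253), the marker at (195,285) and the stamp at (461,285). The brown blocks are decoys. Next I'll enlarge the apron.

```bash
cat > h.py <<'E'
import numpy as np, cv2
from cell import sensors, optics, r
def ray(ci,uv,z):
    K,R,t=ci["intrinsics"],ci["R"],ci["t"]
    d=R.T@np.linalg.solve(K,np.array([uv[0],uv[1],1.])); c=-R.T@t
    return c+d*(z-c[2])/d[2]
def proj(ci,X):
    p=ci["intrinsics"]@(ci["R"]@np.asarray(X,float)+ci["t"]); return p[:2]/p[2]
E
python3 - <<'E'
import cv2
im=cv2.imread("pics/top0.png")
c=im[130:320,210:390]; cv2.imwrite("pics/topc.png",cv2.resize(c,None,fx=3.1,fy=3.1,interpolation=cv2.INTER_CUBIC))
im=cv2.imread("pics/side0.png")
c=im[180:300,240:410]; cv2.imwrite("pics/sidec.png",cv2.resize(c,None,fx=4.5,fy=4.5,interpolation=cv2.INTER_CUBIC))
E
```

```text
(no output)
```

View pics/topc.png

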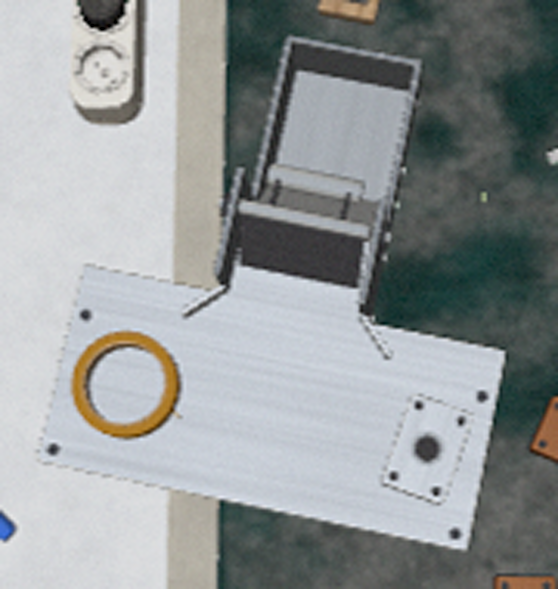

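View pics/sidec.png

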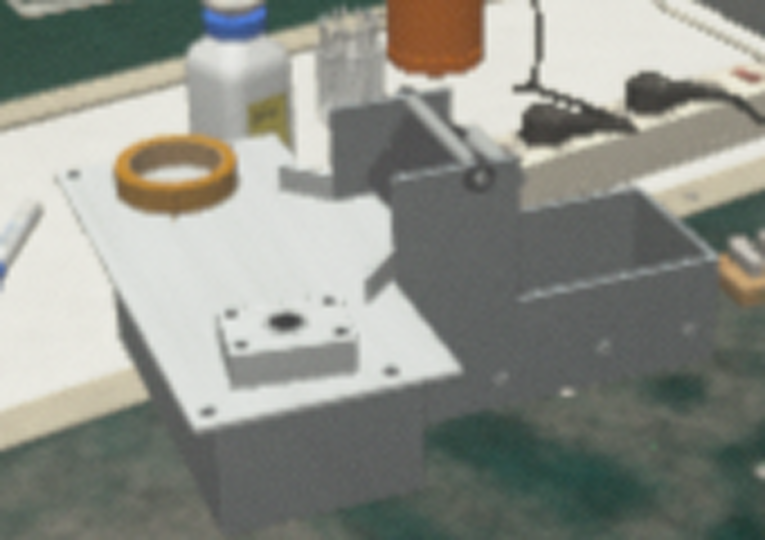

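```bash
python3 - <<'E'
from h import *
ci=optics.camera_info("top"); S=optics.camera_info("side")
f=lambda x,y:(210+x/3.1-.0,130+y/3.1)
g=lambda x,y:(240+x/4.5,180+y/4.5)
P=np.array([ray(ci,f(*p),.1)[:2] for p in [(86,265),(505,351),(467,549),(39,461)]])
Q=np.array([[-10,150],[-10,-150],[-150,-150],[-150,150]])/1e3
q0=Q.mean(0);p0=P.mean(0)
H=((Q-q0).T@(P-p0)); a=np.arctan2(H[0,1]-H[1,0],H[0,0]+H[1,1])
R=np.array([[np.cos(a),-np.sin(a)],[np.sin(a),np.cos(a)]]); o=p0-R@q0
print("chute yaw",a,"origin",o,"resid mm",(P-(Q@R.T+o))*1e3)
ctr=lambda p:(R.T@(p-o))*1e3
hs=np.array([ray(ci,f(*p),.122)[:2] for p in [(418,405),(461,421),(436,491),(393,476)]])
cs=np.array([ray(ci,f(*p),.122)[:2] for p in [(416,393),(470,410),(442,503),(386,485)]])
for A in (hs,cs):
    d=(A[0]+A[1]-A[2]-A[3])/2; w=A[0]+A[3]-A[1]-A[2]
    print("block c",A.mean(0),ctr(A.mean(0)),"yaw",np.arctan2(d[1],d[0]),"rel",np.arctan2(d[1],d[0])-a,np.linalg.norm(d),np.linalg.norm(w)/2)
b=ray(ci,f(427,448),.122)[:2]; print("bore top",b,ctr(b))
b=ray(S,g(286,322),.122)[:2]; print("bore side",b,ctr(b))
b=ray(ci,f(126,384),.118)[:2]; print("tape",b,ctr(b))
for n,p in (("side corners",[(460,373),(197,430),(60,172)]),):
    for x in p: print(n,ctr(ray(S,g(*x),.1)[:2]))
print("stamp",ray(ci,(461,285),.05),ctr(ray(ci,(461,285),.05)[:2]))
np.savez("ch.npz",R=R,o=o,a=a)
E
```

```text
chute yaw -0.20407717271820858 origin [ 0.59398128 -0.13471987] resid mm [[-0.5589439  -1.16715459]
 [-0.97522422  1.66580373]
 [ 1.44860648  1.02997836]
 [ 0.08556164 -1.52862751]]
block c [ 0.48438655 -0.22304586] [ -89.42000257 -108.70394608] yaw -0.3475232300150626 rel -0.143446057296854 0.049879253175812564 0.03035293644307918
block c [ 0.48478474 -0.22405639] [ -88.82528163 -109.61280864] yaw -0.3108836329815563 rel -0.10680646026334772 0.06463837461464123 0.0383304212198067
bore top [ 0.4844583 -0.22303  ] [ -89.35295706 -108.67387646]
bore side [ 0.48522663 -0.22287278] [ -88.63243224 -108.36420288]
tape [ 0.52819305 -0.02033877] [-87.60389564  98.67463223]
side corners [ -13.80938224 -153.57053726]
side corners [-149.10692231 -151.9840306 ]
side corners [-145.65593722  147.09408184]
stamp [ 0.46662723 -0.47488507  0.05      ] [ -55.77215434 -358.91626744]
```

The chute yaw is -0.204. The block centre is at chute (-89,-109) mm, yawed about -0.13 rad relative to the lane, and the bore agrees between the two views to within 1 mm.

1. **Across the deck:** lower the open jaws loosely on either side of the block's width and push it over to the lane.
2. **Into the mouth:** turn the hand so the jaw axis lies along the lane. Then push with the leading finger, which keeps the gripper body behind the flap's closing weight.

I'll move there first, at height.

Emit:
arm_command(motion=[{"hand": 1, "travel": [-33, -23, 0], "spin": 0}, {"hand": 1, "travel": [-33, -23, 0], "spin": 0}, {"hand": 1, "travel": [-33, -23, 0], "spin": 0}, {"hand": 1, "travel": [-33, -23, 0], "spin": 0}, {"hand": 1, "travel": [-33, -23, 0], "spin": 0}])

```text
time: 0.57
tcp_pos: [0.376, 0.4134, 0.231]
ee_rot: [[-0.907, 0.422, -0.0], [0.422, 0.907, -0.0], [0.0, -0.0, -1.0]]
force: [-0.0, 0.8, -0.3]
opening: 0.0854
```

Emit:
arm_command(motion=[{"hand": 1, "travel": [-33, -23, 0], "spin": 0}, {"hand": 1, "travel": [-33, -23, 0], "spin": 0}, {"hand": 1, "travel": [-33, -23, 0], "spin": 0}, {"hand": 1, "travel": [-33, -23, 0], "spin": 0}, {"hand": 1, "travel": [-33, -23, 0], "spin": 0}])

```text
time: 0.98
tcp_pos: [0.477, 0.2395, 0.2313]
ee_rot: [[-0.907, 0.422, 0.0], [0.422, 0.907, 0.0], [0.0, 0.0, -1.0]]
force: [1.5, -0.2, -0.3]
opening: 0.0857
```

Emit:
arm_command(motion=[{"hand": 1, "travel": [-33, -23, 0], "spin": 0}, {"hand": 1, "travel": [-15, -35, 0], "spin": 0}, {"hand": 1, "travel": [-15, -35, 0], "spin": 0}, {"hand": 1, "travel": [-15, -35, 0], "spin": 0}, {"hand": 1, "travel": [-15, -35, 0], "spin": 0}])

```text
time: 1.4
tcp_pos: [0.4915, 0.0525, 0.2311]
ee_rot: [[-0.907, 0.422, -0.0], [0.422, 0.907, 0.0], [0.0, -0.0, -1.0]]
force: [0.0, 0.9, 0.8]
opening: 0.0857
```

Emit:
arm_command(motion=[{"hand": 1, "travel": [-15, -35, 0], "spin": 0}, {"hand": 1, "travel": [-15, -35, 0], "spin": 0}, {"hand": 1, "travel": [-15, -35, 0], "spin": 0}, {"hand": 1, "travel": [-15, -35, 0], "spin": 0}, {"hand": 1, "travel": [-15, -35, 0], "spin": -6}])

```text
time: 1.82
tcp_pos: [0.4855, -0.1367, 0.2313]
ee_rot: [[-0.945, 0.327, 0.0], [0.327, 0.945, 0.0], [-0.0, 0.0, -1.0]]
force: [0.0, 0.0, 0.3]
opening: 0.0854
```

Emit:
arm_command(motion=[{"hand": 1, "travel": [-10, -28, 0], "spin": 0}, {"hand": 1, "travel": [-9, -27, 0], "spin": 0}, {"hand": 1, "travel": [-9, -27, 0], "spin": 0}, {"hand": 1, "travel": [0, 0, 25], "spin": 0}, {"hand": 1, "travel": [0, 0, 20], "spin": 0}])

```text
time: 2.23
tcp_pos: [0.4855, -0.2241, 0.1862]
ee_rot: [[-0.943, 0.332, 0.002], [0.332, 0.943, -0.001], [-0.002, -0.0, -1.0]]
force: [0.0, 0.3, -1.4]
opening: 0.0855
```

```bash
python3 - <<'E'
from h import *
o=sensors.get_obs(); print(o["tcp_pos"],o["joint_positions"])
ci=optics.camera_info("wrist"); im=optics.snapshot("wrist")[:,:,::-1].copy(); cv2.imwrite("pics/w1.png",im)
for X in [(.4848,-.2235,.122)]: print(proj(ci,X))
E
```

```text
[ 0.48550246 -0.22412012  0.18621256] [-0.2241074   0.10825787  0.65196578  1.82125107 -0.06933609  1.23285611
  1.68004374]
[325.33011264 262.26815178]
```

View pics/w1.png

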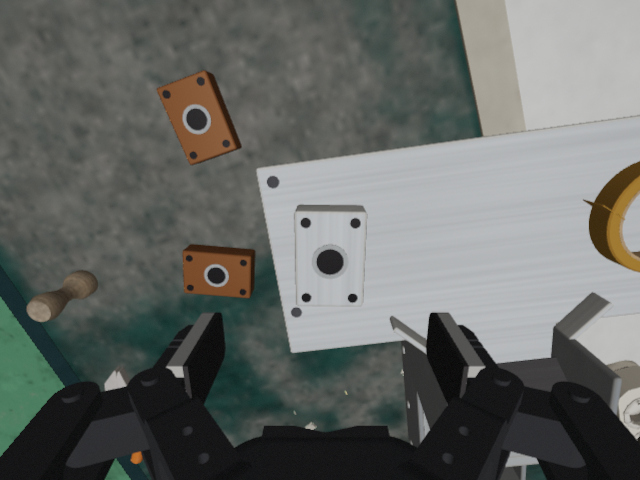

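The wrist view shows the block bore at (330,262), the apron corners at (258,169) and (291,352), the lead-ins at (392,320) and (605,300), and the jaws at (205,330) and (445,330). I'll refine the pose from this closer view.

```bash
python3 - <<'E'
from h import *
ci=optics.camera_info("wrist"); d=np.load("ch.npz"); R,o=d["R"],d["o"]
ctr=lambda p:np.round((R.T@(p[:2]-o))*1e3,1)
b=ray(ci,(330,262),.122); print("bore",b,ctr(b))
for p in [(306,223),(355,223),(353,298),(306,298)]: x=ray(ci,p,.122);print("hole",x[:2],ctr(x))
for p in [(258,169),(291,352)]: x=ray(ci,p,.1);print("corner",x[:2],ctr(x))
for p in [(392,319),(598,294)]: x=ray(ci,p,.118);print("strip tip",x[:2],ctr(x))
E
```

```text
bore [ 0.4809255 -0.2174098  0.122    ] [ -94.  -103.9]
hole [ 0.4530311  -0.22272663] [-120.2 -114.7]
hole [ 0.46260272 -0.19545121] [-116.3  -86.1]
hole [ 0.50870342 -0.21164397] [-67.9 -92.6]
hole [ 0.49886886 -0.23969623] [ -71.9 -122.1]
corner [ 0.41544492 -0.24199162] [-153.1 -141.2]
corner [ 0.54644963 -0.27038636] [ -19.1 -142.5]
strip tip [ 0.5337061  -0.19247266] [-47.3 -68.8]
strip tip [ 0.56001241 -0.06272881] [-47.9  63.6]
```

The camera pose changed between those two calls because the arm was still settling. I'll retake the picture with a matched pose.

```bash
python3 - <<'E'
from h import *
d=np.load("ch.npz"); R,o=d["R"],d["o"]
print(sensors.get_obs()["tcp_pos"])
ci=optics.camera_info("wrist"); im=optics.snapshot("wrist")[:,:,::-1].copy(); cv2.imwrite("pics/w2.png",im)
c2=optics.camera_info("wrist"); print(c2["t"]-ci["t"])
np.savez("w2.npz",**ci)
ctr=lambda p:np.round((R.T@(p[:2]-o))*1e3,1)
# dark bore centroid + holes
g=cv2.cvtColor(im,cv2.COLOR_BGR2GRAY)
m=(g<70).astype(np.uint8); n,l,s,c=cv2.connectedComponentsWithStats(m)
for i in range(1,n):
    if 30<s[i,4]<1500 and 250<c[i][0]<400 and 150<c[i][1]<350: x=ray(ci,c[i],.122); print(s[i,4],c[i],x[:2],ctr(x))
E
```

```text
[ 0.48301415 -0.2215317   0.18151662]
[-0.00015918 -0.00042461  0.00173806]
68 [302.16176471 230.19117647] [ 0.45640234 -0.22640494] [-116.1 -117.7]
66 [352.84848485 230.93939394] [ 0.46680568 -0.19814885] [-111.7  -87.9]
518 [326.92471042 269.88996139] [ 0.48519955 -0.22089569] [ -89.1 -106.4]
57 [302.92982456 305.64912281] [ 0.50327088 -0.24341194] [ -66.8 -124.8]
58 [350.         306.37931034] [ 0.51368479 -0.21526972] [-62.3 -95.2]
```

View pics/w2.png

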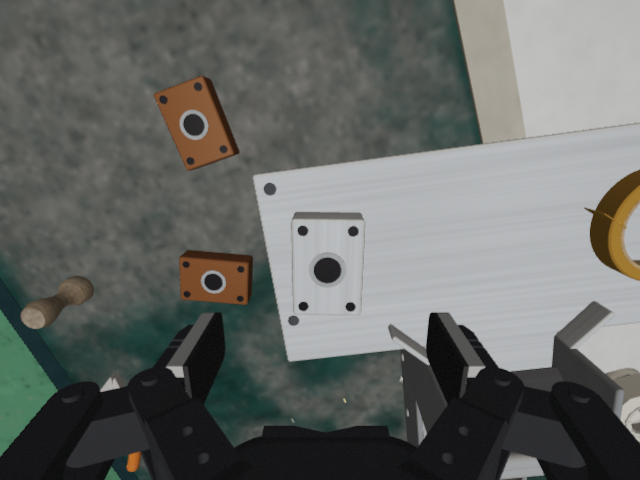

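Block centre is now (0.485,-0.221) with yaw -20°, and the jaws are centred over it. Lowering around it.

Emit:
arm_command(motion=[{"hand": 1, "travel": [0, 0, 25], "spin": 0}, {"hand": 1, "travel": [0, 0, 25], "spin": 0}, {"hand": 1, "travel": [0, 0, 20], "spin": 0}, {"hand": 1, "travel": [0, 0, 0], "spin": 0}, {"hand": 1, "travel": [0, 0, 0], "spin": 0}])

```text
time: 2.75
tcp_pos: [0.4857, -0.221, 0.1166]
ee_rot: [[-0.945, 0.327, -0.001], [0.327, 0.945, 0.0], [0.001, -0.0, -1.0]]
force: [0.6, -0.3, 0.5]
opening: 0.0853
```

```bash
python3 - <<'E'
from h import *
o=sensors.get_obs(); print(o["tcp_pos"],o["ee_rot"][:,0],o["force"],o["opening"])
for n in ("side","wrist"):
    im=optics.snapshot(n)[:,:,::-1].copy(); cv2.imwrite(f"pics/{n}3.png",cv2.resize(im[150:330,200:440],None,fx=3,fy=3) if n=="side" else im)
E
```

```text
[ 0.48568725 -0.22096741  0.11664734] [-0.9449306   0.32726884  0.00112129] [ 0.61091152 -0.3170115   0.48295912] 0.08533330130257746
```

View pics/side3.png

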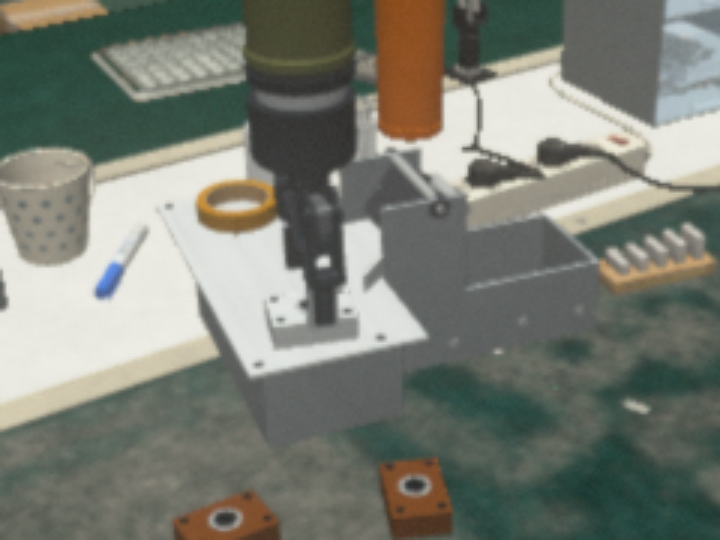

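View pics/wrist3.png

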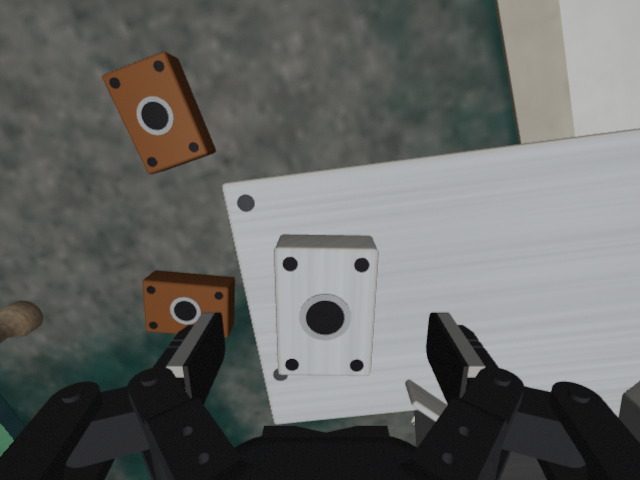

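The block sits centred between the jaws, with the bore at (325,317). I'll lower a little more and narrow the jaws to a loose cage.

Emit:
arm_command(motion=[{"hand": 0.64, "travel": [0, 0, 5], "spin": 0}, {"hand": 0.64, "travel": [0, 0, 6], "spin": 0}, {"hand": 0.64, "travel": [0, 0, 0], "spin": 0}, {"hand": 0.64, "travel": [0, 0, 0], "spin": 0}, {"hand": 0.64, "travel": [0, 0, 0], "spin": 0}], newtons=20)

```text
time: 3.27
tcp_pos: [0.4858, -0.2215, 0.1054]
ee_rot: [[-0.945, 0.328, 0.0], [0.328, 0.945, 0.0], [-0.0, 0.0, -1.0]]
force: [-0.5, -0.4, 0.2]
opening: 0.0547
```

```bash
python3 - <<'E'
from h import *
o=sensors.get_obs(); print(o["tcp_pos"],o["ee_rot"][:,0],o["force"],o["opening"])
for n in ("side","wrist"):
    im=optics.snapshot(n)[:,:,::-1].copy(); cv2.imwrite(f"pics/{n}4.png",cv2.resize(im[200:290,250:370],None,fx=6,fy=6,interpolation=cv2.INTER_CUBIC) if n=="side" else im)
E
```

```text
[ 0.48576225 -0.22146228  0.10542405] [-9.44652674e-01  3.28072123e-01 -8.93483865e-05] [-0.47941998 -0.35817046  0.23844839] 0.05469903815763373
```

View pics/side4.png

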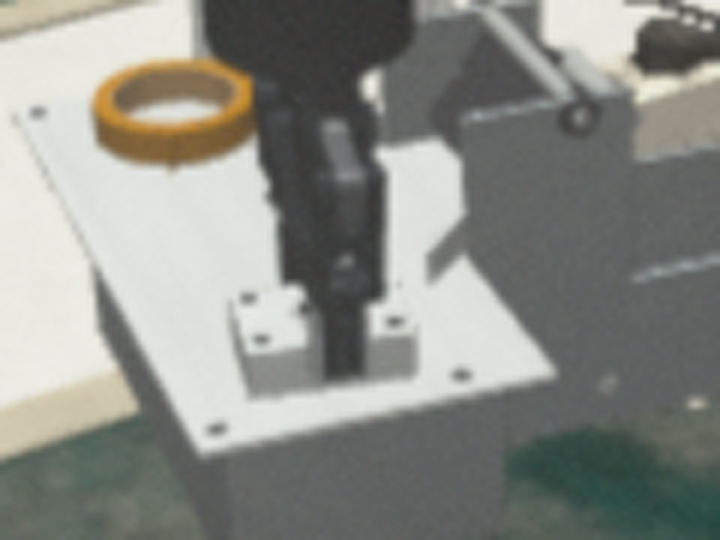

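View pics/wrist4.png

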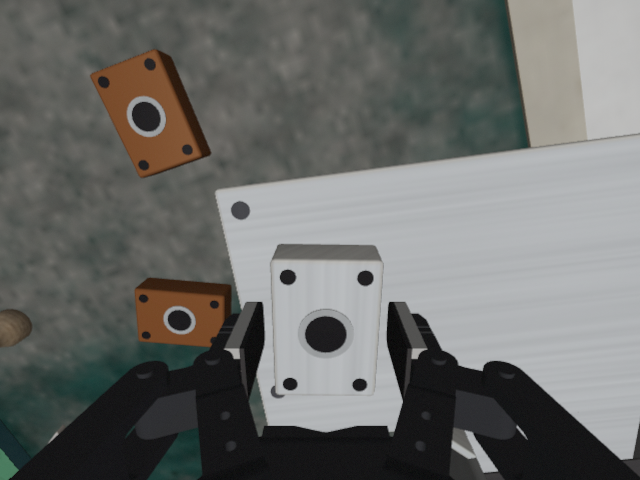

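The jaws straddle the block with about 5 mm of free gap on each side. I'll turn square to the lane, then slide it across.

Emit:
arm_command(motion=[{"hand": 0.64, "travel": [0, 0, 0], "spin": -4}, {"hand": 0.64, "travel": [0, 0, 0], "spin": -3.5}, {"hand": 0.64, "travel": [0, 4, 0], "spin": 0}, {"hand": 0.64, "travel": [0, 6, 0], "spin": 0}, {"hand": 0.64, "travel": [0, 8, 0], "spin": 0}])

```text
time: 3.78
tcp_pos: [0.4895, -0.2039, 0.1055]
ee_rot: [[-0.979, 0.204, 0.0], [0.204, 0.979, -0.001], [-0.001, -0.0, -1.0]]
force: [-0.1, -0.3, 0.9]
opening: 0.0548
```

Emit:
arm_command(motion=[{"hand": 0.64, "travel": [0, 8, 0], "spin": 0}, {"hand": 0.64, "travel": [0, 8, 0], "spin": 0}, {"hand": 0.64, "travel": [0, 8, 0], "spin": 0}, {"hand": 0.64, "travel": [0, 8, 0], "spin": 0}, {"hand": 0.64, "travel": [0, 8, 0], "spin": 0}])

```text
time: 4.2
tcp_pos: [0.4977, -0.1636, 0.1054]
ee_rot: [[-0.979, 0.201, 0.0], [0.201, 0.979, 0.0], [-0.0, 0.0, -1.0]]
force: [-0.1, -1.2, 0.6]
opening: 0.0549
```

```bash
cat > look.py <<'E'
import sys
from h import *
k=sys.argv[1]; d=np.load("ch.npz"); R,o=d["R"],d["o"]
s=sensors.get_obs(); print("tcp",s["tcp_pos"],"chute",np.round(R.T@(s["tcp_pos"][:2]-o)*1e3,1),"phi",np.degrees(np.arctan2(s["ee_rot"][1,0],s["ee_rot"][0,0])),"F",np.round(s["force"],1),"op",s["opening"])
for n in sys.argv[2:]:
    ci=optics.camera_info(n); im=optics.snapshot(n)[:,:,::-1].copy(); out=im
    if n=="side": out=cv2.resize(im[170:290,250:410],None,fx=4.5,fy=4.5,interpolation=cv2.INTER_CUBIC)
    if n=="top": out=cv2.resize(im[130:320,210:390],None,fx=3.1,fy=3.1,interpolation=cv2.INTER_CUBIC)
    cv2.imwrite(f"pics/{n}{k}.png",out)
    if n=="wrist":
        g=cv2.cvtColor(im,cv2.COLOR_BGR2GRAY); m=(g<70).astype(np.uint8); N,l,st,c=cv2.connectedComponentsWithStats(m)
        for i in range(1,N):
            w,h,a=st[i,2:5]
            if 40<a<3000 and a>.65*w*h and .7<w/h<1.4: x=ray(ci,c[i],.122); print(a,np.round(c[i]),np.round(R.T@(x[:2]-o)*1e3,1))
E
python3 look.py 5 wrist
```

```text
tcp [ 0.4976662  -0.16357231  0.10537736] chute [-88.5 -47.8] phi 168.37655227520676 F [-0.1 -1.2  0.6] op 0.05487586862131673
688 [62. 92.] [-180.2 -133.6]
128 [103. 131.] [-168.  -122.6]
251 [115. 200.] [-144.4 -123.1]
181 [272. 270.] [-117.5  -67.8]
185 [350. 270.] [-117.6  -37.8]
384 [ 85. 302.] [-103.5 -142.6]
1185 [312. 327.] [-92.4 -52.8]
137 [278. 378.] [-67.6 -67.8]
136 [348. 378.] [-67.6 -37.8]
```

View pics/wrist5.png

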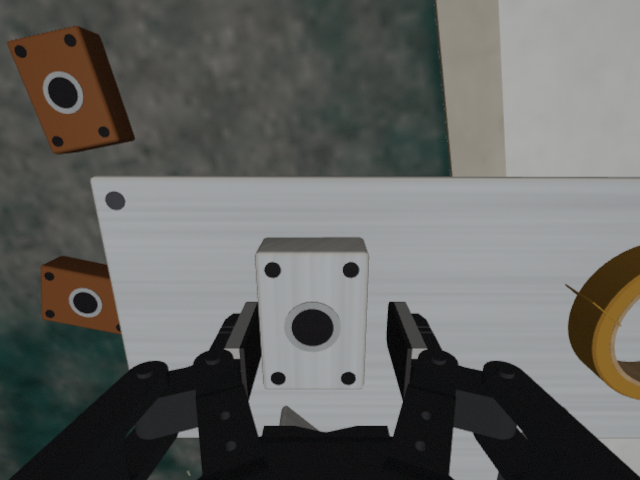

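The block is square to the lane at chute (-92,-53), resting on the trailing pad. I'll slide it the remaining 53 mm.

Emit:
arm_command(motion=[{"hand": 0.64, "travel": [0, 8, 0], "spin": 0}, {"hand": 0.64, "travel": [0, 8, 0], "spin": 0}, {"hand": 0.64, "travel": [0, 8, 0], "spin": 0}, {"hand": 0.64, "travel": [0, 8, 0], "spin": 0}, {"hand": 0.64, "travel": [0, 8, 0], "spin": 0}])

```text
time: 4.67
tcp_pos: [0.5057, -0.1245, 0.1053]
ee_rot: [[-0.979, 0.202, 0.0], [0.202, 0.979, 0.0], [0.0, 0.0, -1.0]]
force: [0.3, -0.3, 0.0]
opening: 0.0545
```

Emit:
arm_command(motion=[{"hand": 0.64, "travel": [0, 7, 0], "spin": 0}, {"hand": 0.64, "travel": [0, 4, 0], "spin": 0}, {"hand": 0.64, "travel": [0, 2, 0], "spin": 0}, {"hand": 0.64, "travel": [0, 0, 0], "spin": 0}, {"hand": 0.64, "travel": [0, 0, 0], "spin": 0}])

```text
time: 5.08
tcp_pos: [0.5081, -0.1126, 0.1053]
ee_rot: [[-0.979, 0.202, -0.0], [0.202, 0.979, 0.0], [0.0, 0.0, -1.0]]
force: [0.1, -0.6, 0.4]
opening: 0.0551
```

```bash
python3 look.py 6 wrist top
```

```text
tcp [ 0.50811727 -0.11259671  0.10528832] chute [-88.6   4.3] phi 168.35354542519917 F [ 0.1 -0.6  0.4] op 0.05511167516222908
184 [275. 270.] [-117.6  -14.7]
182 [353. 270.] [-117.7   15.3]
1188 [315. 327.] [-92.5   0.4]
136 [280. 378.] [-67.7 -14.6]
140 [351. 378.] [-67.7  15.4]
154 [ 46. 386.] [ -63.7 -115.6]
```

View pics/wrist6.png

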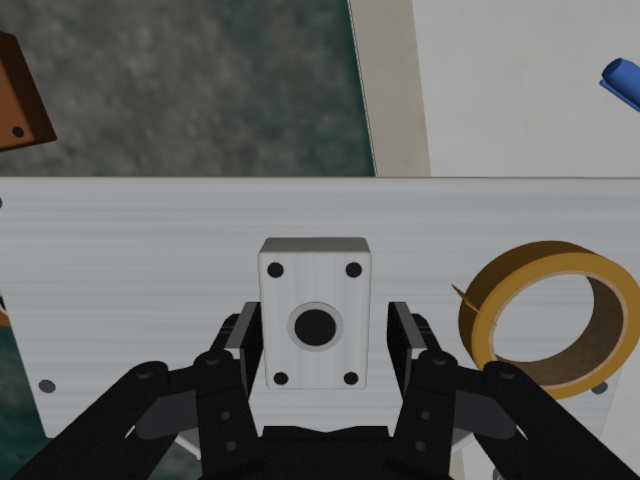

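View pics/top6.png

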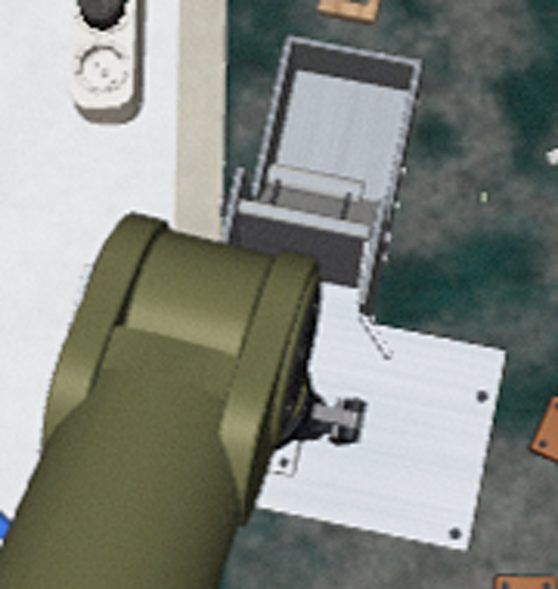

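The block is centred at chute y ≈ 0, x -92, and square, and the tape has not moved. I'll back off the pad, rise straight up, and turn the jaw axis along the lane.

Emit:
arm_command(motion=[{"hand": 0.64, "travel": [0, -4, 0], "spin": 0}, {"hand": 0.7, "travel": [0, 0, 0], "spin": 0}, {"hand": 0.75, "travel": [0, 0, -15], "spin": 0}, {"hand": 0.75, "travel": [0, 0, -30], "spin": 0}, {"hand": 0.75, "travel": [0, 0, -35], "spin": 0}])

```text
time: 5.6
tcp_pos: [0.5055, -0.1168, 0.1844]
ee_rot: [[-0.979, 0.203, -0.005], [0.203, 0.979, -0.0], [0.005, -0.001, -1.0]]
force: [0.7, 0.1, -0.7]
opening: 0.064
```

Emit:
arm_command(motion=[{"hand": 0.75, "travel": [20, 0, 0], "spin": 7}, {"hand": 0.75, "travel": [20, 0, 0], "spin": 7}, {"hand": 0.75, "travel": [0, 0, 0], "spin": 7}, {"hand": 0.75, "travel": [0, 0, 0], "spin": 7}, {"hand": 0.75, "travel": [0, 0, 0], "spin": 7}])

```text
time: 6.02
tcp_pos: [0.4685, -0.1063, 0.1856]
ee_rot: [[-0.682, 0.732, 0.001], [0.732, 0.682, 0.001], [-0.0, 0.001, -1.0]]
force: [-0.7, -0.7, 0.6]
opening: 0.064
```

Emit:
arm_command(motion=[{"hand": 0.75, "travel": [0, 0, 0], "spin": 7}, {"hand": 0.75, "travel": [0, 0, 0], "spin": 7}, {"hand": 0.75, "travel": [0, 0, 0], "spin": 7}, {"hand": 0.75, "travel": [0, 0, 0], "spin": 7}, {"hand": 0.75, "travel": [0, 0, 0], "spin": 7}])

```text
time: 6.43
tcp_pos: [0.4687, -0.1066, 0.1853]
ee_rot: [[-0.139, 0.99, 0.0], [0.99, 0.139, 0.0], [0.0, 0.0, -1.0]]
force: [-0.0, -0.3, -0.8]
opening: 0.0643
```

Emit:
arm_command(motion=[{"hand": 0.75, "travel": [0, 0, 0], "spin": 7}, {"hand": 0.75, "travel": [0, 0, 0], "spin": 7}, {"hand": 0.75, "travel": [0, 0, 0], "spin": 6}, {"hand": 0.75, "travel": [0, 0, 0], "spin": 0}, {"hand": 0.75, "travel": [0, 0, 0], "spin": 0}])

```text
time: 6.85
tcp_pos: [0.4687, -0.1065, 0.1853]
ee_rot: [[0.2, 0.98, 0.0], [0.98, -0.2, 0.0], [0.0, 0.0, -1.0]]
force: [0.6, 0.3, -0.7]
opening: 0.0641
```

```bash
python3 look.py 7 top wrist side; python3 - <<'E'
from h import *
c=optics.camera_info("wrist"); print("campos",-c["R"].T@c["t"], sensors.get_obs()["joint_positions"])
E
```

```text
tcp [ 0.4687162  -0.10647759  0.18533555] chute [-128.4    2.3] phi 78.49012869759994 F [ 0.6  0.3 -0.7] op 0.06413476905790932
153 [306.  14.] [-138.5  137.9]
157 [476.  15.] [-52.6 137.7]
65 [342. 245.] [-117.9   15.4]
65 [424. 245.] [-67.8  15.4]
514 [382. 268.] [-92.7   0.4]
58 [342. 290.] [-117.8  -14.6]
61 [420. 290.] [-67.8 -14.5]
143 [268. 408.] [-169.5 -108.7]
48 [310. 415.] [-139.3 -115.2]
campos [ 0.48531596 -0.02674224  0.32774344] [-0.36013411 -0.02839048  0.5237011   1.9366585   0.0149495   1.22950846
 -0.0431578 ]
```

View pics/top7.png

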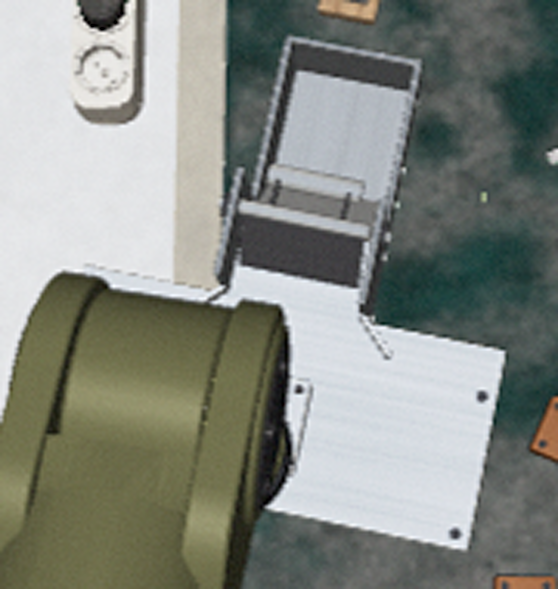

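View pics/side7.png

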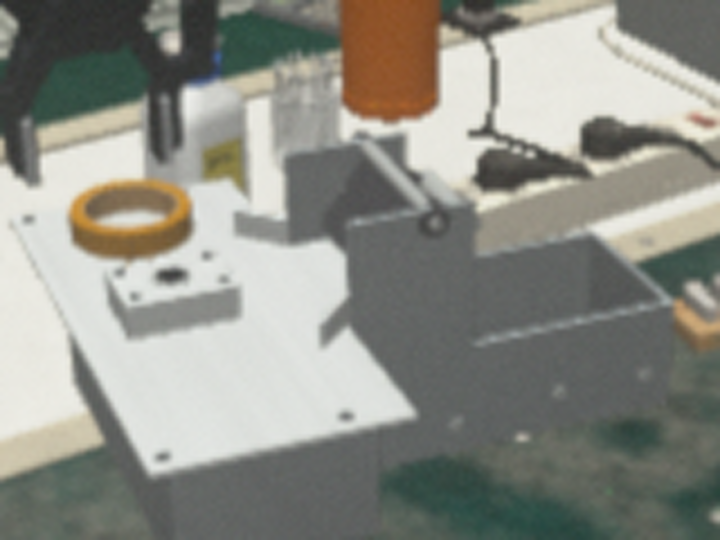

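View pics/wrist7.png

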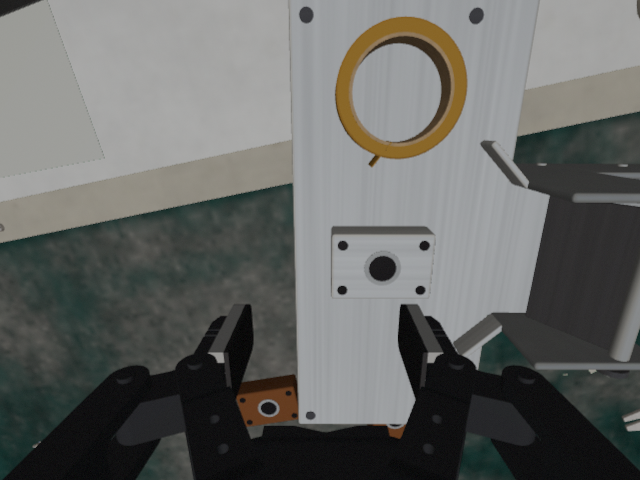

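The block is still at chute (-92.7, 0.4), square, and the hand is now turned with its jaw axis along the lane. The finger linkage bulges outward above the tips, so I'll measure that profile in the side view before passing near the rod and closing weight.

```bash
python3 - <<'E'
from h import *
im=optics.snapshot("side")[:,:,::-1].copy(); cv2.imwrite("pics/s8full.png",im)
cv2.imwrite("pics/s8.png",cv2.resize(im[80:260,220:400],None,fx=3.3,fy=3.3,interpolation=cv2.INTER_CUBIC))
E
```

```text
(no output)
```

View pics/s8.png

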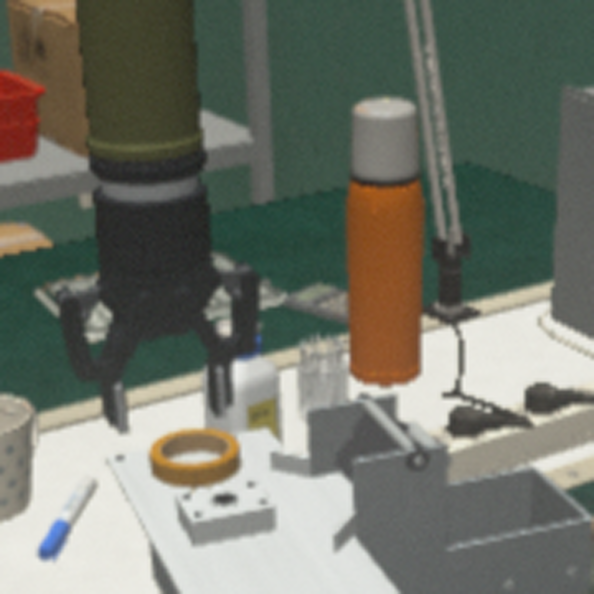

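```bash
python3 - <<'E'
from h import *
d=np.load("ch.npz"); R,o=d["R"],d["o"]; S=optics.camera_info("side")
R3=np.eye(3);R3[:2,:2]=R
c=-S["R"].T@S["t"]; c2=c.copy(); c2[:2]-=o; c2=R3.T@c2
def pl(p,y):
    u=(220+p[0]/3.3,80+p[1]/3.3); dd=R3.T@S["R"].T@np.linalg.solve(S["intrinsics"],[*u,1.])
    X=c2+dd*(y-c2[1])/dd[1]; return np.round(X*1e3)
s=sensors.get_obs()["tcp_pos"]; print(s, R.T@(s[:2]-o))
for n,p,y in [("tip bottom",(222,413),-.009),("tip back",(232,408),-.009),("back up",(233,365),-.009),("knuckle low",(255,350),-.009),("knuckle hi",(257,272),-.009),("body front",(210,250),-.02),("body front c",(211,250),.002),("body low",(165,332),-.03),("rear tip",(124,430),-.009)]:
    print(n,pl(p,y))
E
```

```text
[ 0.46878193 -0.10623471  0.18533252] [-0.12837417  0.0025207 ]
tip bottom [-92.  -9. 195.]
tip back [-84.  -9. 197.]
back up [-82.  -9. 230.]
knuckle low [-65.  -9. 238.]
knuckle hi [-61.  -9. 295.]
body front [-96. -20. 318.]
body front c [-89.   2. 311.]
body low [-133.  -30.  270.]
rear tip [-163.   -9.  195.]
```

The knuckles protrude 20 mm beyond the finger back from about 40 mm above the tips, which would bring them to the hinge rod. With the jaws across the lane and shut, only the body protrudes, 73 mm above the tips. In that case the closing weight decides the clearance, so I'll locate it.

```bash
python3 - <<'E'
import cv2
a=cv2.imread("pics/s8full.png")[190:255,310:385]; b=cv2.imread("pics/top0.png")[170:230,275:345]
cv2.imwrite("pics/za.png",cv2.resize(a,None,fx=9,fy=9,interpolation=cv2.INTER_CUBIC))
cv2.imwrite("pics/zb.png",cv2.resize(b,None,fx=9,fy=9,interpolation=cv2.INTER_CUBIC))
E
```

```text
(no output)
```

View pics/za.png

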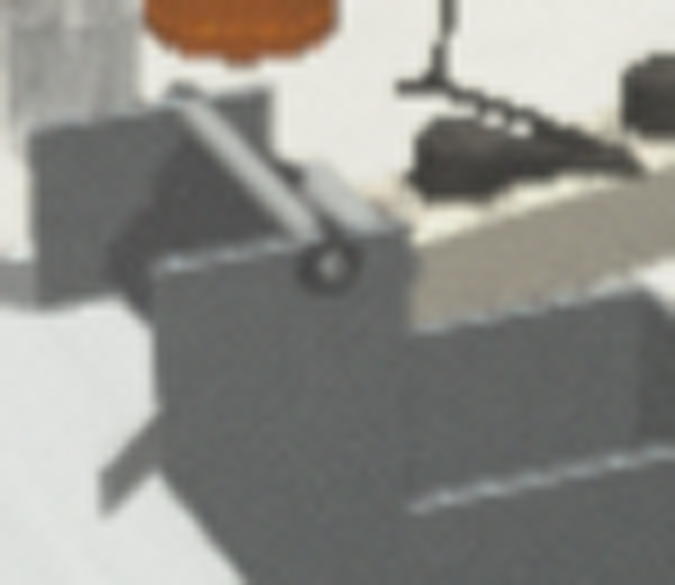

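View pics/zb.png

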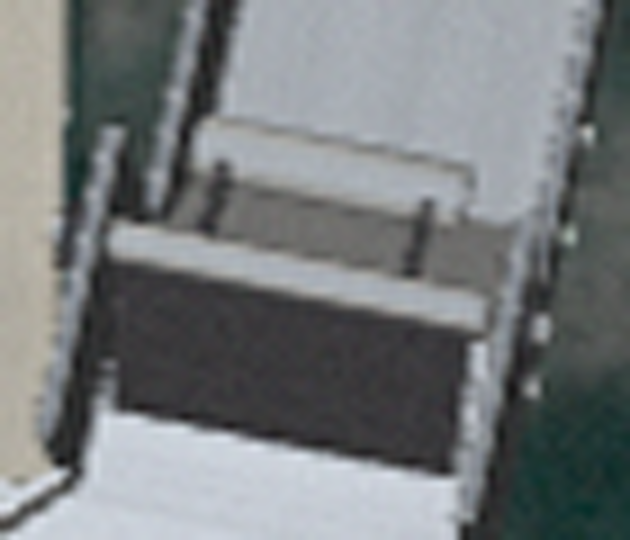

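```bash
python3 - <<'E'
from h import *
d=np.load("ch.npz"); R,o=d["R"],d["o"]; T=optics.camera_info("top")
ctr=lambda p:np.round(np.r_[(R.T@(p[:2]-o)),p[2]]*1e3,1)
print("rod",ctr(ray(T,(308.3,200.6),.155)))
for z in np.arange(.12,.20,.01):
    x=ctr(ray(T,(312.2,187.8),z)); print(x, "dist",np.hypot(x[0]-40,x[2]-155))
E
```

```text
rod [ 40.    0.5 155. ]
[ 77.    1.7 120. ] dist 50.93132631298737
[ 74.4   0.7 130. ] dist 42.52481628414167
[ 71.8  -0.3 140. ] dist 35.160204777560665
[ 69.3  -1.3 150. ] dist 29.72355967915014
[ 66.7  -2.3 160. ] dist 27.164130760987
[ 64.1  -3.3 170. ] dist 28.386792703650052
[ 61.6  -4.2 180. ] dist 33.03876511009454
[ 59.   -5.2 190. ] dist 39.824615503479755
[ 56.4  -6.2 200. ] dist 47.89530248364655
```

The closing weight sits at chute (73, z 137), and the rod checks out at x = 40. With the flap open 1.45 rad the weight swings to x ≥ 55, so a shut hand with jaws across the lane clears both it and the rod. I'll turn back and position behind the block's tail.

Emit:
arm_command(motion=[{"hand": 0.5, "travel": [-2, -12, 0], "spin": -7}, {"hand": 0.2, "travel": [0, -12, 0], "spin": -7}, {"hand": 0, "travel": [0, 0, 0], "spin": -7}, {"hand": 0, "travel": [0, 0, 0], "spin": -7}, {"hand": 0, "travel": [0, 0, 0], "spin": -7}])

```text
time: 7.47
tcp_pos: [0.4446, -0.1047, 0.1854]
ee_rot: [[-0.403, 0.915, 0.0], [0.915, 0.403, 0.0], [0.0, 0.001, -1.0]]
force: [0.4, -1.3, -0.6]
opening: 0.0033
```

Emit:
arm_command(motion=[{"hand": 0, "travel": [0, 0, 0], "spin": -7}, {"hand": 0, "travel": [0, 0, 0], "spin": -7}, {"hand": 0, "travel": [0, 0, 0], "spin": -7}, {"hand": 0, "travel": [0, 0, 0], "spin": -7}, {"hand": 0, "travel": [0, 0, 0], "spin": -7}])

```text
time: 7.88
tcp_pos: [0.4447, -0.1048, 0.1853]
ee_rot: [[-0.855, 0.518, 0.0], [0.518, 0.855, 0.0], [-0.0, 0.0, -1.0]]
force: [0.4, -0.1, -0.7]
opening: 0.0001
```

Emit:
arm_command(motion=[{"hand": 0, "travel": [0, 0, 0], "spin": -7}, {"hand": 0, "travel": [0, 0, 0], "spin": -7}, {"hand": 0, "travel": [0, 0, 0], "spin": -6}, {"hand": 0, "travel": [0, 0, 0], "spin": 0}, {"hand": 0, "travel": [0, 0, 0], "spin": 0}])

```text
time: 8.3
tcp_pos: [0.4447, -0.1047, 0.1853]
ee_rot: [[-0.979, 0.204, 0.0], [0.204, 0.979, 0.0], [-0.0, 0.0, -1.0]]
force: [-0.2, 0.0, -0.0]
opening: 0.0002
```

```bash
python3 look.py 9 wrist
```

```text
tcp [ 0.44471398 -0.10470452  0.18534932] chute [-152.3   -0.9] phi 168.22714097739873 F [-0.2  0.  -0. ] op 0.0001814280344407795
1989 [582.  26.] [-282.   130.3]
58 [ 96. 150.] [-221.8 -129.1]
66 [ 63. 156.] [-218.1 -149. ]
277 [ 91. 182.] [-203.4 -136.1]
56 [119. 207.] [-188.6 -122.8]
56 [ 86. 214.] [-185.  -142.6]
49 [ 67. 264.] [-152.6 -161.5]
71 [129. 269.] [-149.3 -123.3]
72 [533. 269.] [-148.5  129.5]
50 [ 78. 304.] [-124.6 -160.9]
189 [104. 323.] [-110.9 -147.1]
48 [150. 382.] [ -63.6 -123.7]
50 [510. 382.] [-62.8 129.2]
```

View pics/wrist9.png

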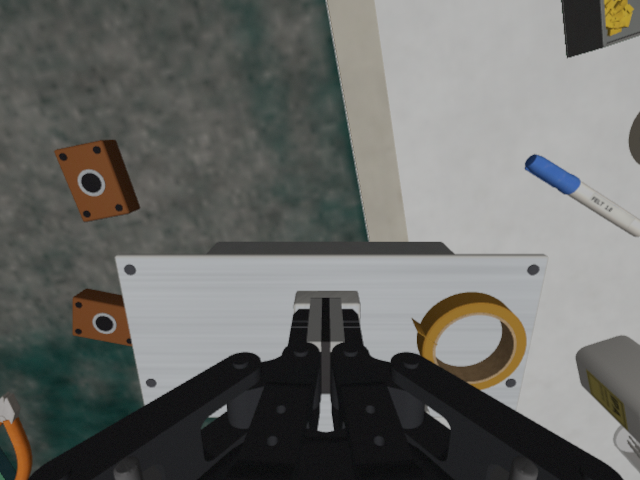

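The fingers are shut, about 16 mm behind the block's tail and centred at y -0.9. I'll descend to tip height z 0.110 and start the push.

Emit:
arm_command(motion=[{"hand": 0, "travel": [0, 0, 30], "spin": 0}, {"hand": 0, "travel": [0, 0, 30], "spin": 0}, {"hand": 0, "travel": [0, 1, 15], "spin": 0}, {"hand": 0, "travel": [0, 0, 0], "spin": 0}, {"hand": 0, "travel": [-5, 0, 0], "spin": 0}])

```text
time: 8.77
tcp_pos: [0.4488, -0.1047, 0.1099]
ee_rot: [[-0.979, 0.203, -0.002], [0.203, 0.979, 0.0], [0.002, -0.0, -1.0]]
force: [0.0, -0.3, -0.5]
opening: 0.0003
```

```bash
python3 look.py 10 wrist side
```

```text
tcp [ 0.44881346 -0.10466755  0.10992753] chute [-148.2    0. ] phi 168.28441440264896 F [ 0.  -0.3 -0.5] op 0.00030918779648589443
103 [ 21. 150.] [-221.6 -108.3]
497 [ 16. 193.] [-206.2 -114.3]
85 [ 54. 225.] [-193.8 -103. ]
84 [ 13. 233.] [-190.6 -119.7]
64 [ 10. 347.] [-139.8 -135. ]
60 [ 12. 379.] [-123.2 -138.8]
```

View pics/side10.png

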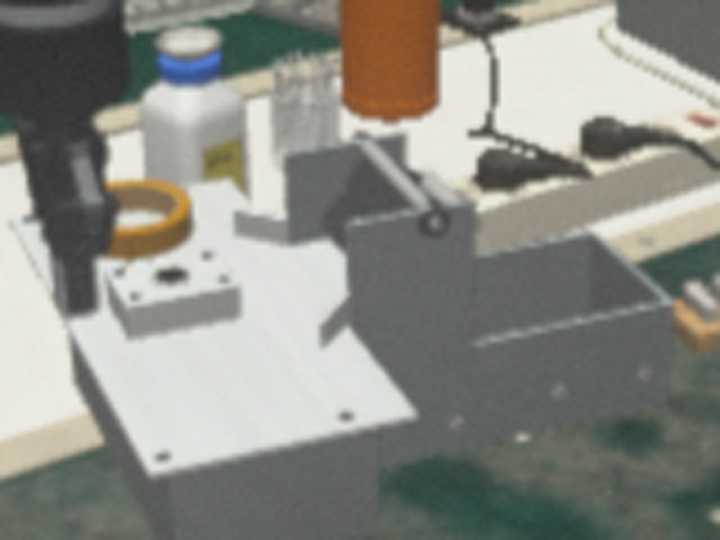

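View pics/wrist10.png

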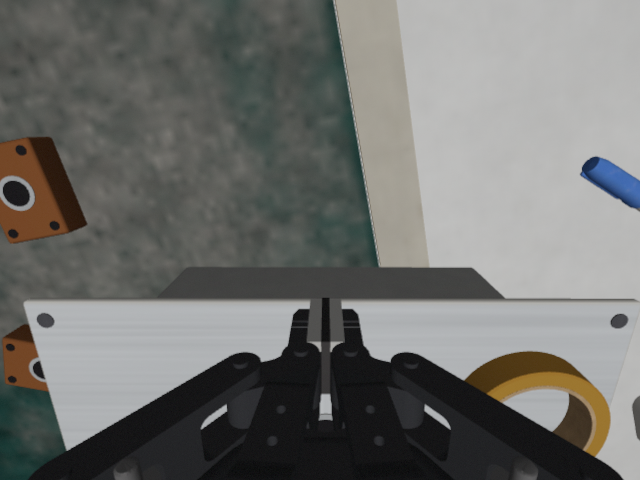

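The fingertips are behind the tail, centred and low. I'll push it to the mouth.

Emit:
arm_command(motion=[{"hand": 0, "travel": [-6, 0, 0], "spin": 0}, {"hand": 0, "travel": [-6, 0, 0], "spin": 0}, {"hand": 0, "travel": [-8, 0, 0], "spin": 0}, {"hand": 0, "travel": [-8, 0, 0], "spin": 0}, {"hand": 0, "travel": [-8, 0, 0], "spin": 0}])

```text
time: 9.28
tcp_pos: [0.4861, -0.1122, 0.1106]
ee_rot: [[-0.979, 0.202, 0.0], [0.202, 0.979, 0.0], [-0.0, 0.0, -1.0]]
force: [-1.6, 0.9, 0.5]
opening: -0.0001
```

Emit:
arm_command(motion=[{"hand": 0, "travel": [-8, 0, 0], "spin": 0}, {"hand": 0, "travel": [-8, 0, 0], "spin": 0}, {"hand": 0, "travel": [-8, 0, 0], "spin": 0}, {"hand": 0, "travel": [-8, 0, 0], "spin": 0}, {"hand": 0, "travel": [-4, 0, 0], "spin": 0}])

```text
time: 9.7
tcp_pos: [0.5216, -0.1196, 0.1102]
ee_rot: [[-0.979, 0.202, 0.0], [0.202, 0.979, -0.001], [-0.001, -0.0, -1.0]]
force: [0.3, 0.3, 0.5]
opening: -0.0001
```

```bash
python3 look.py 11 side top
```

```text
tcp [ 0.52157852 -0.11955496  0.11024091] chute [-74.    0.2] phi 168.35976940266343 F [0.3 0.3 0.5] op -0.0001374658813825948
```

View pics/side11.png

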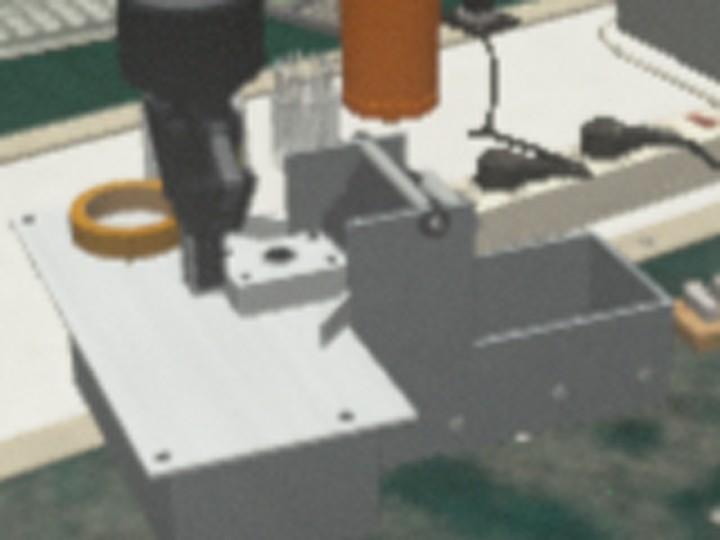

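View pics/top11.png

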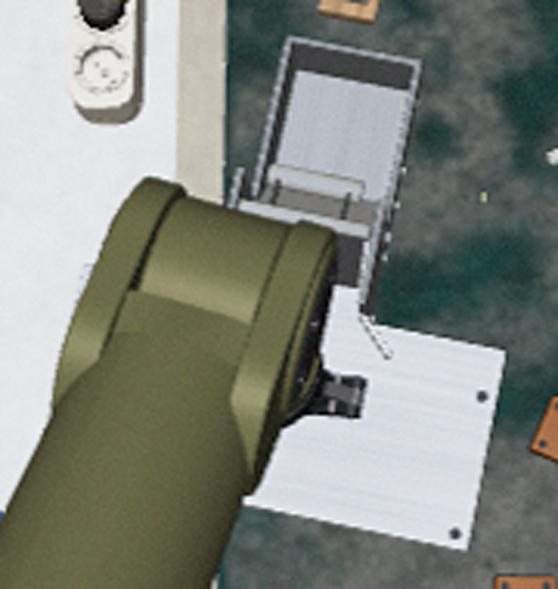

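```bash
python3 - <<'E'
from h import *
d=np.load("ch.npz"); R,o=d["R"],d["o"]; T=optics.camera_info("top");S=optics.camera_info("side")
ctr=lambda p:np.round(np.r_[(R.T@(p[:2]-o)),p[2]]*1e3,1)
print("bore",ctr(ray(S,(250+280/4.5,170+255/4.5),.122)))
for n,p in [("hl",(246,275)),("hr",(330,258)),("hb",(316,236))]: print(n,ctr(ray(S,(250+p[0]/4.5,170+p[1]/4.5),.122)))
for z in (.155,.18,.2,.21): print("knuckle",ctr(ray(T,(210+367/3.1,130+395/3.1),z)))
E
```

```text
bore [-30.  -2. 122.]
hl [-54.8 -16.9 122. ]
hr [ -5.9 -16.2 122. ]
hb [ -3.6  11.8 122. ]
knuckle [-66.3 -63.4 155. ]
knuckle [-69.  -64.2 180. ]
knuckle [-71.3 -64.8 200. ]
knuckle [-72.4 -65.2 210. ]
```

The block is aligned in the mouth with its centre at x -30, y -1. The shut hand's outer knuckles reach |y| ≈ 64, so I'll check their height against the cheek tops (z 159) before going further.

```bash
python3 - <<'E'
from h import *
im=optics.snapshot("side")[:,:,::-1].copy(); cv2.imwrite("pics/s12full.png",im)
cv2.imwrite("pics/s12.png",cv2.resize(im[130:250,250:340],None,fx=5,fy=5,interpolation=cv2.INTER_CUBIC))
E
```

```text
(no output)
```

View pics/s12.png

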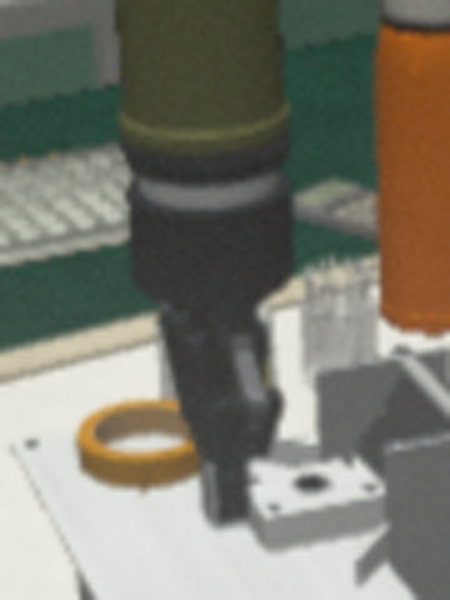

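```bash
python3 - <<'E'
from h import *
d=np.load("ch.npz"); R,o=d["R"],d["o"]; S=optics.camera_info("side")
R3=np.eye(3);R3[:2,:2]=R
c=-S["R"].T@S["t"]; c2=c.copy(); c2[:2]-=o; c2=R3.T@c2
for p in [(240,335),(248,340),(235,370),(262,395),(278,400),(240,400),(265,450),(235,455)]:
    u=(250+p[0]/5,130+p[1]/5); dd=R3.T@S["R"].T@np.linalg.solve(S["intrinsics"],[*u,1.])
    print(p,[tuple(np.round((c2+dd*(y-c2[1])/dd[1])*1e3)[[0,2]]) for y in (-.065,-.055,-.045,-.035,-.025,-.015)])
E
```

```text
(240, 335) [(np.float64(-82.0), np.float64(236.0)), (np.float64(-79.0), np.float64(232.0)), (np.float64(-76.0), np.float64(227.0)), (np.float64(-73.0), np.float64(222.0)), (np.float64(-70.0), np.float64(218.0)), (np.float64(-67.0), np.float64(213.0))]
(248, 340) [(np.float64(-78.0), np.float64(233.0)), (np.float64(-75.0), np.float64(229.0)), (np.float64(-72.0), np.float64(224.0)), (np.float64(-69.0), np.float64(219.0)), (np.float64(-66.0), np.float64(215.0)), (np.float64(-63.0), np.float64(210.0))]
(235, 370) [(np.float64(-85.0), np.float64(220.0)), (np.float64(-82.0), np.float64(215.0)), (np.float64(-79.0), np.float64(210.0)), (np.float64(-76.0), np.float64(206.0)), (np.float64(-73.0), np.float64(201.0)), (np.float64(-70.0), np.float64(196.0))]
(262, 395) [(np.float64(-73.0), np.float64(205.0)), (np.float64(-70.0), np.float64(200.0)), (np.float64(-67.0), np.float64(196.0)), (np.float64(-64.0), np.float64(191.0)), (np.float64(-60.0), np.float64(186.0)), (np.float64(-57.0), np.float64(181.0))]
(278, 400) [(np.float64(-66.0), np.float64(202.0)), (np.float64(-62.0), np.float64(197.0)), 
[... 215 characters left out ...]
.float64(-80.0), np.float64(200.0)), (np.float64(-77.0), np.float64(195.0)), (np.float64(-74.0), np.float64(190.0)), (np.float64(-71.0), np.float64(185.0)), (np.float64(-68.0), np.float64(180.0))]
(265, 450) [(np.float64(-73.0), np.float64(178.0)), (np.float64(-70.0), np.float64(173.0)), (np.float64(-67.0), np.float64(167.0)), (np.float64(-63.0), np.float64(162.0)), (np.float64(-60.0), np.float64(157.0)), (np.float64(-57.0), np.float64(152.0))]
(235, 455) [(np.float64(-87.0), np.float64(178.0)), (np.float64(-84.0), np.float64(173.0)), (np.float64(-81.0), np.float64(168.0)), (np.float64(-78.0), np.float64(163.0)), (np.float64(-75.0), np.float64(157.0)), (np.float64(-72.0), np.float64(152.0))]
```

The outer knuckles stay at z ≥ 167 wherever |y| > 45, clear of the cheeks (159). I'll raise the hand 3 mm for margin and push on under the flap.

Emit:
arm_command(motion=[{"hand": 0, "travel": [-6, 0, -3], "spin": 0}, {"hand": 0, "travel": [-7, 0, 0], "spin": 0}, {"hand": 0, "travel": [-7, 0, 0], "spin": 0}, {"hand": 0, "travel": [-7, 0, 0], "spin": 0}, {"hand": 0, "travel": [-7, 0, 0], "spin": 0}])

```text
time: 10.27
tcp_pos: [0.5543, -0.1262, 0.1134]
ee_rot: [[-0.979, 0.202, -0.0], [0.202, 0.979, 0.0], [0.0, 0.0, -1.0]]
force: [-2.4, -0.2, 0.6]
opening: -0.0004
```

```bash
python3 look.py 13 side
```

```text
tcp [ 0.55426804 -0.12622755  0.11341539] chute [-40.6   0.3] phi 168.3652117854776 F [-2.4 -0.2  0.6] op -0.0003594127993578539
```

View pics/side13.png

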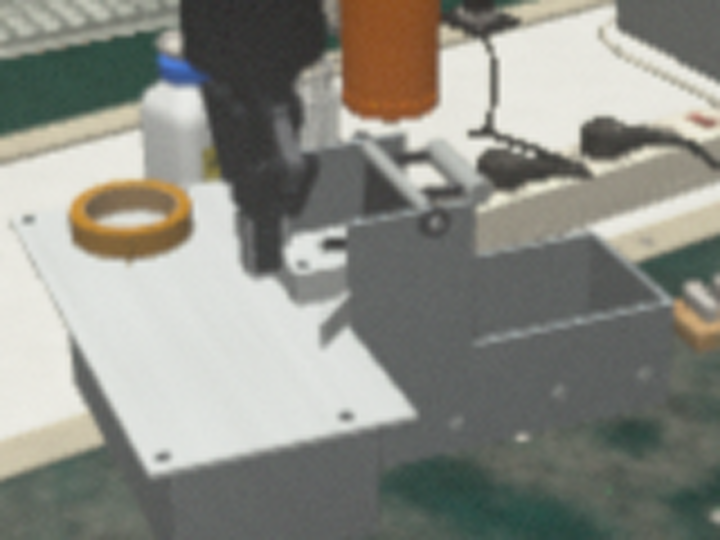

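The block is under the flap. The weight at (440,165) is rising, so the flap is opening, and the push force is only 2.4 N. Continuing.

Emit:
arm_command(motion=[{"hand": 0, "travel": [-6, 0, 0], "spin": 0}, {"hand": 0, "travel": [-6, 0, 0], "spin": 0}, {"hand": 0, "travel": [-6, 0, 0], "spin": 0}, {"hand": 0, "travel": [-5, 0, 0], "spin": 0}, {"hand": 0, "travel": [-5, 0, 0], "spin": 0}])

```text
time: 10.73
tcp_pos: [0.5815, -0.1319, 0.1132]
ee_rot: [[-0.979, 0.202, -0.0], [0.202, 0.979, -0.0], [0.0, -0.0, -1.0]]
force: [-1.7, 1.4, 0.4]
opening: -0.0004
```

```bash
python3 look.py 14 side top
```

```text
tcp [ 0.58149251 -0.13192415  0.11320902] chute [-12.8   0.2] phi 168.35790195285438 F [-1.7  1.4  0.4] op -0.0003671702646015095
```

View pics/side14.png

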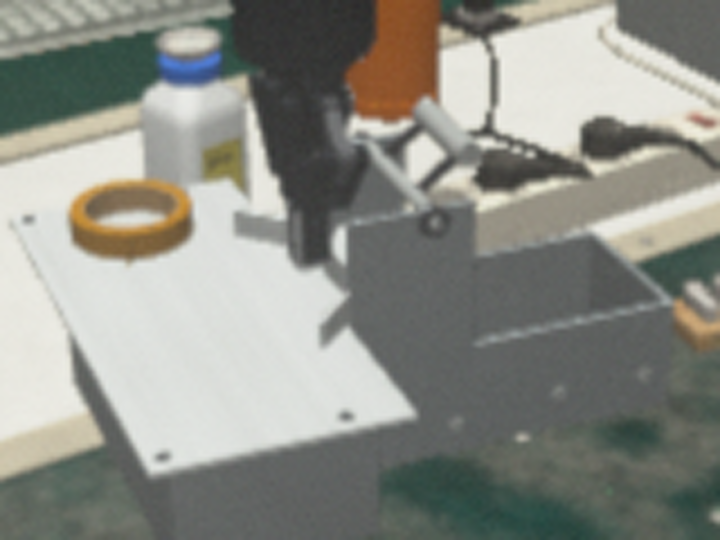

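View pics/top14.png

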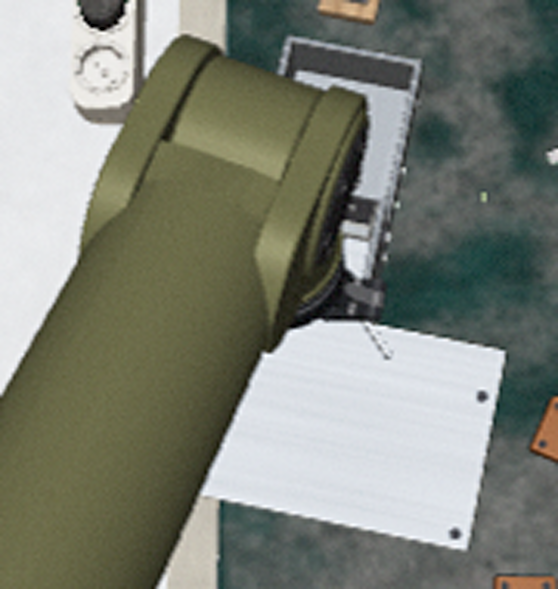

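The flap is wide open, with the weight clear of the hand at (445,130). The last few millimetres go slowly.

Emit:
arm_command(motion=[{"hand": 0, "travel": [-4, 0, 0], "spin": 0}, {"hand": 0, "travel": [-4, 0, 0], "spin": 0}, {"hand": 0, "travel": [-3, 0, 0], "spin": 0}, {"hand": 0, "travel": [-3, 0, 0], "spin": 0}, {"hand": 0, "travel": [-2, 0, 0], "spin": 0}])

```text
time: 11.25
tcp_pos: [0.5971, -0.1351, 0.1134]
ee_rot: [[-0.979, 0.202, 0.0], [0.202, 0.979, 0.0], [-0.0, 0.0, -1.0]]
force: [-1.6, 0.8, 1.1]
opening: 0.0004
```

```bash
python3 look.py 15 side
```

```text
tcp [ 0.59707284 -0.13508151  0.1134327 ] chute [3.1 0.3] phi 168.35639589529274 F [-1.6  0.8  1.1] op 0.0003934843788895046
```

View pics/side15.png

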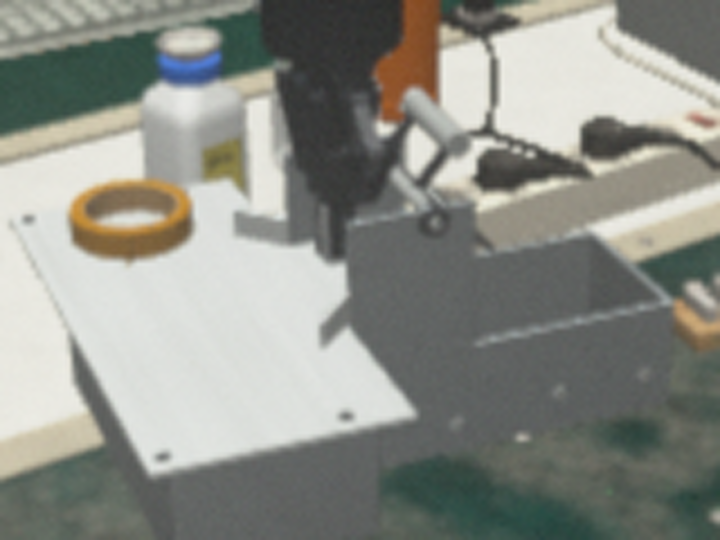

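Emit:
arm_command(motion=[{"hand": 0, "travel": [-2, 0, 0], "spin": 0}, {"hand": 0, "travel": [-1, 0, 0], "spin": 0}, {"hand": 0, "travel": [0, 0, 0], "spin": 0}, {"hand": 0, "travel": [0, 0, 0], "spin": 0}, {"hand": 0, "travel": [0, 0, 0], "spin": 0}])

```text
time: 11.72
tcp_pos: [0.5998, -0.1357, 0.1134]
ee_rot: [[-0.979, 0.202, 0.001], [0.202, 0.979, -0.0], [-0.001, 0.0, -1.0]]
force: [-0.2, 0.9, -0.1]
opening: 0.0
```

```bash
python3 look.py 16 side
```

```text
tcp [ 0.59984184 -0.13566014  0.11340309] chute [5.9 0.3] phi 168.3548584706657 F [-0.2  0.9 -0.1] op 3.7949096115515384e-06
```

View pics/side16.png

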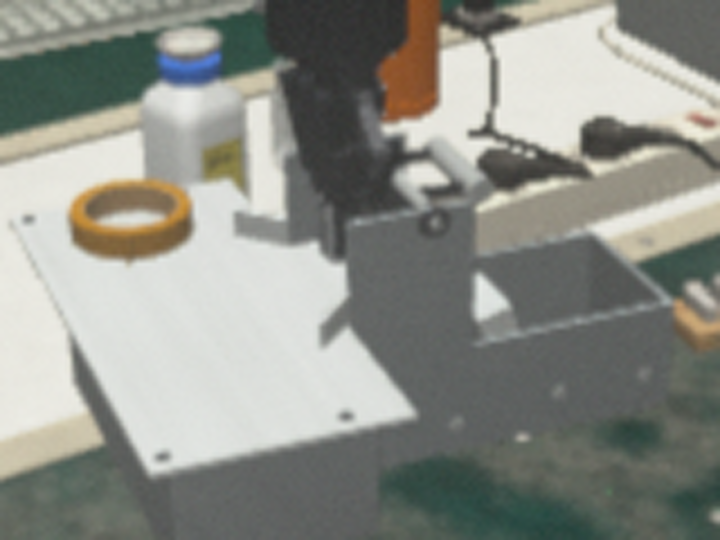

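The block has dropped; it shows in the tray at (495,305), and the flap is resting on the fingertips. Drawing the hand back.

Emit:
arm_command(motion=[{"hand": 0, "travel": [6, 0, 0], "spin": 0}, {"hand": 0, "travel": [8, 0, 0], "spin": 0}, {"hand": 0, "travel": [10, 0, 0], "spin": 0}, {"hand": 0, "travel": [12, 0, 0], "spin": 0}, {"hand": 0, "travel": [14, 0, 0], "spin": 0}])

```text
time: 12.18
tcp_pos: [0.5497, -0.1254, 0.1132]
ee_rot: [[-0.979, 0.202, 0.0], [0.202, 0.979, 0.0], [-0.0, 0.0, -1.0]]
force: [0.3, 0.5, -0.5]
opening: 0.0001
```

Emit:
arm_command(motion=[{"hand": 0, "travel": [20, 0, 0], "spin": 0}, {"hand": 0, "travel": [20, 0, 0], "spin": 0}, {"hand": 0, "travel": [10, 0, -20], "spin": 0}, {"hand": 0, "travel": [0, 0, -35], "spin": 0}, {"hand": 0, "travel": [0, 0, -35], "spin": 0}])

```text
time: 12.6
tcp_pos: [0.4991, -0.1151, 0.2033]
ee_rot: [[-0.979, 0.202, -0.003], [0.202, 0.979, 0.001], [0.003, 0.001, -1.0]]
force: [1.0, 0.5, 1.3]
opening: 0.0001
```

Emit:
arm_command(motion=[{"hand": 0, "travel": [15, 0, -10], "spin": 0}, {"hand": 0, "travel": [15, 30, 0], "spin": 0}, {"hand": 0, "travel": [0, 35, 0], "spin": 0}, {"hand": 0, "travel": [0, 35, 0], "spin": 0}, {"hand": 0, "travel": [0, 35, 0], "spin": 0}])

```text
time: 13.02
tcp_pos: [0.4988, 0.0241, 0.2137]
ee_rot: [[-0.979, 0.203, 0.001], [0.203, 0.979, 0.002], [-0.001, 0.002, -1.0]]
force: [0.1, -0.3, -0.2]
opening: 0.0003
```

Emit:
arm_command(motion=[{"hand": 0, "travel": [0, 35, 0], "spin": 0}, {"hand": 0, "travel": [0, 35, 0], "spin": 0}, {"hand": 0, "travel": [0, 0, 0], "spin": 0}, {"hand": 0, "travel": [0, 0, 0], "spin": 0}, {"hand": 0, "travel": [0, 0, 0], "spin": 0}])

```text
time: 13.43
tcp_pos: [0.5131, 0.0906, 0.2132]
ee_rot: [[-0.979, 0.202, -0.0], [0.202, 0.979, -0.001], [0.0, -0.001, -1.0]]
force: [0.8, -0.7, 0.4]
opening: 0.0002
```

```bash
python3 look.py 17 side top
```

```text
tcp [0.51314097 0.09059726 0.21316852] chute [-124.8  204.3] phi 168.35452219325825 F [ 0.8 -0.7  0.4] op 0.00020586628614867916
```

View pics/side17.png

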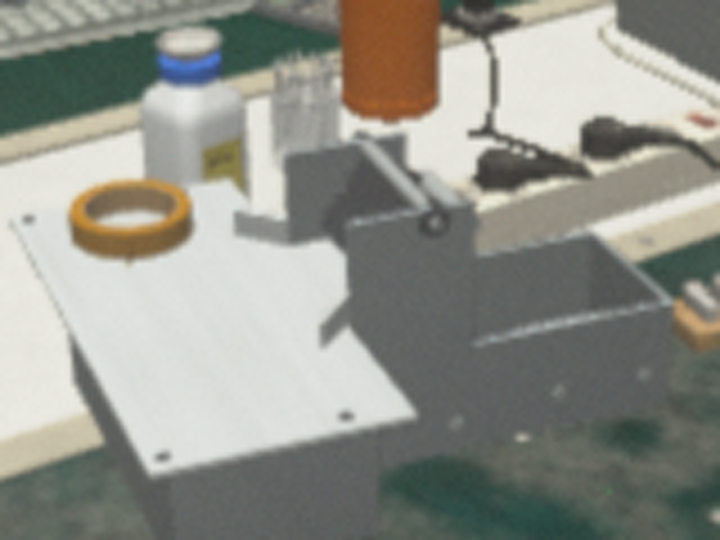

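View pics/top17.png

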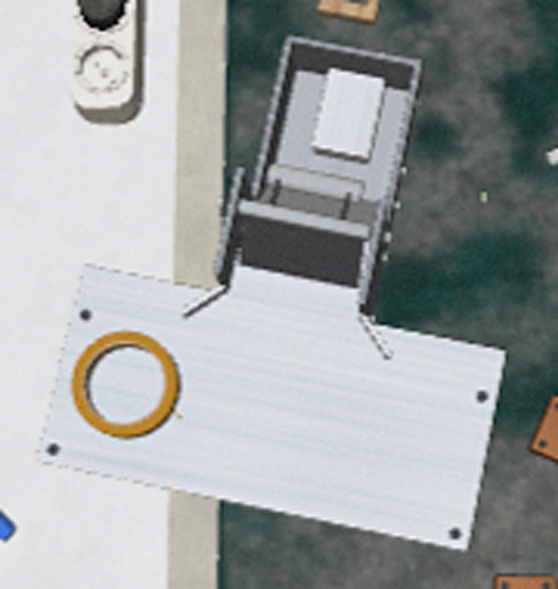

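The block lies flat in the tray, turned over, at crop (348,113), and the flap looks as it did at the start. A last numeric check:

```bash
python3 - <<'E'
from h import *
d=np.load("ch.npz"); R,o=d["R"],d["o"]; T=optics.camera_info("top")
x=ray(T,(210+348/3.1,130+113/3.1),.03); print("block chute",R.T@(x[:2]-o)*1e3)
im=optics.snapshot("top")[:,:,::-1].copy(); a=cv2.imread("pics/top0.png")
df=cv2.absdiff(im,a).max(2)
for n,(u0,u1,v0,v1) in dict(flap=(283,332,175,228),tape=(230,272,232,275),marker=(165,220,258,308),stamp=(448,475,270,298)).items():
    print(n,"changed px",int((df[v0:v1,u0:u1]>40).sum()))
im2=optics.snapshot("top")[:,:,::-1]; print("motion",int((cv2.absdiff(im,im2.copy()).max(2)>40).sum()))
print(sensors.get_obs()["time"])
E
```

```text
block chute [155.44031377  -1.91776306]
flap changed px 106
tape changed px 0
marker changed px 219
stamp changed px 0
motion 11
13.6333
```

Two regions show changed pixels (flap and marker), so I'll view them.

```bash
python3 - <<'E'
from h import *
im=optics.snapshot("top")[:,:,::-1].copy(); a=cv2.imread("pics/top0.png")
f=lambda i,b:cv2.resize(i[b[2]:b[3],b[0]:b[1]],(390,290),interpolation=cv2.INTER_CUBIC)
B=(283,332,175,228);M=(130,240,240,320)
cv2.imwrite("pics/cmp.png",np.vstack([np.hstack([f(a,B),f(im,B)]),np.hstack([f(a,M),f(im,M)])]))
E
```

```text
(no output)
```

View pics/cmp.png

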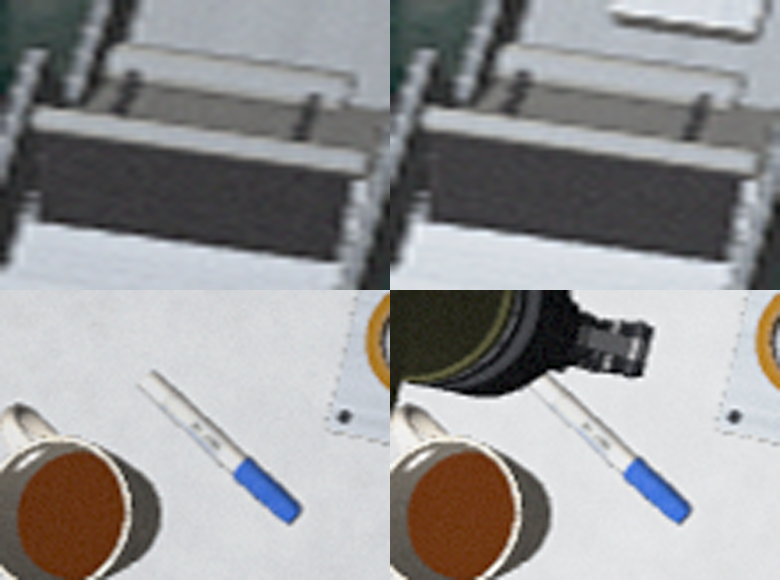

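The flap looks the same as at the start; the changed pixels there are the block in the tray. The marker has not moved and is only partly covered by the raised hand. Handing in.

```bash
python3 -c "
from cell import r
print(r.sign_off())"
```

```text
the job is handed in; nothing more can be done
None
```

The aluminium block is in the tray and the job is handed in at about 13.7 s of the 58 s allowed; no verdict was reported.

- **Method:** I slid the block sideways into line between loosely spaced, open fingertips. Then I pushed it from behind with the shut fingers, under the flap, until it tipped over the deck end, at about 2 N of push. It was never gripped or lifted. The hand was then drawn back and raised clear.
- **Block:** it lies still and flat in the tray at about chute x 155, y -2 mm. It turned over on the way down.
- **Flap:** in the last top view it looks the same as at the start, so shut. I compared pictures and did not measure its angle.
- **Tape roll, marker and stamp:** tape roll and stamp show no changed pixels, and the marker is in the same place. The marker check first flagged changes, but that was the raised hand covering part of it.
- **Readings that disagreed:** an early wrist-camera measurement was 5–8 mm off because the arm was still settling, so I retook it. I also dropped a plan to push with one finger, jaws along the lane, because the finger knuckles would have reached the hinge rod.

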